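# Bring the swinging mug caddy to rest over the drip dish

## Task

Take the orange knob of the trolley on the counter rail and draw the hanging mug caddy out of its parking bay, over the red keeper, to the blue drip dish. The caddy swings freely once it has hopped over the keeper: never touch the caddy itself, do not let its spout knock back against the keeper or the caddy swing wildly, but calm the swing by moving the trolley until the spout hangs steadily over the middle of the dish for several seconds. Then let go of the knob and leave the caddy hanging still there, with everything else on the counter undisturbed.

Things in the scene. Friction and masses are not known exactly. Their poses are not given: they have to be found in the camera images.
- rail: Fixed steel rail stand. Origin on the counter (z=0) under the rail's middle; y axis along the rail, z up. Round bar 16 mm thick, 285 mm above the counter, between two posts at y = -390 and +390 mm (caps reach 300 mm high). Parking bay at the -y end. Place and yaw on the counter vary.
- keeper (a point): Top of the red keeper, a fixed round bar lying across the rail direction (80 mm long, 20 mm thick), at rail y = -130 mm, 39 mm above the counter. The spout ball hangs 6 mm too low to pass: drawn to +y, it is held back, the caddy leans about 0.24 rad, and with the trolley about 50 mm past the keeper the ball slips over and the caddy swings free.
- trolley: Black trolley block, 50 x 60 x 36 mm, origin at its centre on the bar's axis, 285 mm above the counter, axes parallel to the rail's. Slides from rail y = -210 to +210 mm between end stops; friction about 3 N holds it where it is left. Starts in the parking bay at rail y -195 to -175 mm. Mass 0.3 kg.
- knob (a point): Middle of the upright round orange knob on the trolley: 36 mm diameter, 44 mm tall, this point 42 mm above the trolley's origin (327 mm above the counter); block top 24 mm below it. Grip it from above, any yaw.
- caddy: Mug caddy hanging on a pin. Origin on the pin, 50 mm below the trolley's origin, axes as the rail's at rest; swings about its x axis only. White tray 95 x 320 mm (long along the rail) 95 mm below the pin, two mugs fixed on it (tops 10 mm below the pin), drain spout below. Mass about 0.7 kg (varies), free swing period about 1.05 s whatever the mass, decaying only over 40 s or more.
- spout (a point): Centre of the blue ball (24 mm diameter) at the caddy's lower end, 190 mm below the pin; hangs 45 mm above the counter at rest. It is what must stop over the dish.
- drip_dish: Low round blue dish, 84 mm across, 20 mm high, fixed on the counter under the rail's line, at rail y +30 to +160 mm. Origin at the centre of its underside.
- carafe: Glass carafe, 120 mm wide, 115 mm tall; origin under its centre. Leave alone.
- power_strip: Black power strip 50 x 200 x 35 mm; origin under its centre. Leave alone.
- red_mug: Loose red mug, 80 mm wide, 85 mm tall, standing on the counter; origin under its centre. Leave alone.
- side_plate: White plate, 170 mm wide, 16 mm high; origin under its centre. Leave alone.
- spatula: Spatula lying on the counter. Leave alone.
- plant: Small plant in a concrete pot, 70 mm wide, 90 mm tall; origin under its centre. Leave alone.
Things that resemble listed ones, but are neither listed nor needed, are in the scene too. Of the things that look like the drip_dish, take the one that is nearest to the robot's base at the start.

How it is judged:
By the outcome, as a careful person would: the job done as asked, in the order asked, and still so for the second after the job is handed in, with the robot touching nothing.
It also fails if it takes over 45 s, if anything falls off the work surface, if the arm or the gripper's body presses on something with over 40 N, if the wrist force passes 120 N, or if a joint passes its speed limit or range.

## Robot

A 6-joint arm with a two-finger parallel gripper is mounted at the origin on the work surface. World frame = base frame: x ahead of the robot, y to its left, z up, the work surface at z = 0. Lengths are in m, angles in rad, forces in N, time in s.
With the tool pointing down it reaches from about 0.4 to 0.825 m from the base axis. Payload 7 kg.
Tool frame: the origin (TCP) lies at the very end of the fingers, on their centre line; the grasp point (between the pads) lies 19 mm behind it; y points along the fingers, z is the direction in which the jaws open and shut, and the axes are right-handed (so a half turn about y gives the same grasp; the last joint's range is limited). The gripper opens to 88 mm and grips with 3 to 60 N. Pads are 19 mm wide; open, the fingers measure 130 mm over their backs; the gripper's body (78 mm by 193 mm) begins 47 mm behind the grasp point.
Start: joints at [-0.931, 0.359, 0.012, 0, -1.224, -0.288], TCP at [0.233, -0.634, 0.188] pointing down, gripper open.
Joint ranges: [-3.07, 3.07], [-1.43, 2.12], [-1.02, 1.25], [-3.03, 1.67], [-3.05, -0], [-3.03, 3.03]. Speed limits (rad/s): [2.39, 2.39, 3.01, 3.14, 3.14, 3.14].

## Interface

Orientations are given as a unit quaternion [w, x, y, z].
In Python, from workcell import manip gives the robot as it stands. The module is installed in compiled form; this text tells all that it offers.
- The arm moves only by the tool apply_moves, never from a script. Its argument "increments" is a list of rows, each an object with "grip": the closure, from 0 (fully open) to 1 (shut); "offset": the shift along the tool's x, y, z in cm, a list of three; "twist": the turn, a rotation vector about the tool's x, y, z in rad, a list of three. A call has 1 to 20 rows; each row is the pose to reach, as a shift and turn from the pose commanded when the call began, along the tool's axes at that moment; what a row does not reach only later rows make up. A row lasts 1/10 s, in which the tool goes at most 50 mm and 8.59 degrees, less where a joint would pass 70% of its speed; a pose out of reach is approached as far as the arm can. A call with a gripper value outside its range is refused whole. The fingers move at their own pace and stop on an object; "squeeze" is the grip in N (left out, the last holds). Time passes only in rows, so rows that repeat a pose let the fingers close. It gives the time, the measured TCP pose, the force and the opening at its end, in the units of the state.
- manip.get_obs(): the state, without advancing time (a new reading comes with each control period).
- manip.capture(name): name is "scene" or "top" or "wrist"; returns a dict with "image" (420x560x3 uint8, red, green, blue), "fx", "fy", "cx", "cy" (pixels), "rvec" (rotation vector, rad) and "tvec" (3), from world to camera coordinates, as OpenCV has them. Camera axes: x right, y down, z forward; pixel columns grow to the right and rows downward; lengths in m; the calibration is good to about 2 mm. A picture is of the moment at which its call begins. There is no depth.
- manip.sign_off(): hands the job in, once; it reports no verdict.
The state is a dict: "clock": time; "qpos": joint angles; "qd": joint speeds; "joint_torque": joint torques, N m; "ee_pos": TCP position; "eef_rot": TCP orientation; "ft_force": force on the tool from outside, world axes, zero at the start; "ft_torque": the same for the moment, N m; "width": finger opening in m.
Only numpy, scipy, OpenCV 4.12 (cv2) and the standard library are available. Lean on these libraries where they do the work, as an engineer would, in place of code of your own. Each camera call takes 0.05 s, during which the arm holds its last target.

## Working session

There is one attempt and no reset: what is moved stays moved. The work goes in short steps, Python scripts to look and compute and a tool call to move; the robot and the scene stay as the last step left them, time stands still between calls to the robot, and variables do not carry over. Pictures are saved under pics/ and viewed, and the job is handed in when it is done.

Besides the shell and the picture viewer there is one more tool, called after "Request:" by a JSON object that holds its "fn" and its "kwargs", one argument or row to a line. apply_moves: Moves the arm, as the interface text tells. Its arguments: {"type":"object","properties":{"increments":{"type":"array","items":{"type":"object","properties":{"grip":{"type":"number"},"offset":{"type":"array","items":{"type":"number"}},"twist":{"type":"array","items":{"type":"number"}}}}},"squeeze":{"type":"number"}},"required":["increments"]}

```bash
mkdir -p pics; cat > h.py <<'E'
import numpy as np,cv2,pickle
from workcell import manip
def cap(n,f):
    c=manip.capture(n); pickle.dump(c,open(f'pics/{f}.pkl','wb')); cv2.imwrite(f'pics/{f}.png',c['image'][:,:,::-1]); return c
def ld(f): return pickle.load(open(f'pics/{f}.pkl','rb'))
def P(c,X):
    R=cv2.Rodrigues(np.array(c['rvec'],float))[0]; q=(R@np.atleast_2d(X).T).T+np.array(c['tvec']).ravel()
    return np.c_[c['fx']*q[:,0]/q[:,2]+c['cx'],c['fy']*q[:,1]/q[:,2]+c['cy']]
def ray(c,uv,z):
    R=cv2.Rodrigues(np.array(c['rvec'],float))[0]; t=np.array(c['tvec']).ravel()
    o=-R.T@t; d=R.T@np.array([(uv[0]-c['cx'])/c['fx'],(uv[1]-c['cy'])/c['fy'],1]); return o+d*(z-o[2])/d[2]
def crop(f,x0,y0,x1,y1,s,o):
    im=cv2.imread(f'pics/{f}.png')[y0:y1,x0:x1]; cv2.imwrite(f'pics/{o}.png',cv2.resize(im,None,fx=s,fy=s,interpolation=cv2.INTER_CUBIC))
E
python3 - <<'E'
from h import *
for n in ['scene','top','wrist']:
    c=cap(n,n+'0'); print(n,c['fx'],c['cx'],c['rvec'],c['tvec'])
print(manip.get_obs())
E
```

```text
scene 481.2793427960596 280.5694791025137 [ 1.71076759  1.91610666 -0.72017893] [-0.07690921 -0.30622963  1.88452537]
top 463.9105976393895 281.0326364655331 [ 2.11351773 -2.17687096  0.1403155 ] [0.14166112 0.5640729  1.48359128]
wrist 308.8007102636722 277.52871845487704 [-1.68257309 -2.4094552  -0.38061673] [ 0.67323165 -0.03838858  0.39161601]
{'clock': 0.15, 'qpos': array([-9.30898690e-01,  3.59203668e-01,  1.12892385e-02, -2.53358913e-04,
       -1.22411717e+00, -2.88117961e-01]), 'qd': array([-0.00036693, -0.00129112,  0.003243  ,  0.00102351,  0.00023587,
       -0.00130782]), 'joint_torque': array([-1.26814932e-03, -5.83274603e+01,  2.93291795e+01,  7.00120077e+00,
        8.76765407e-03, -1.37140855e-04]), 'ee_pos': array([ 0.23242226, -0.63327979,  0.18715894]), 'eef_rot': array([ 0.69663044, -0.69577393, -0.12358242,  0.12382269]), 'ft_force': array([0.0710965 , 0.41233773, 0.53740773]), 'ft_torque': array([-0.0431087 ,  0.01388311, -0.0174003 ]), 'width': 0.08763726157092343}
```

View pics/scene0.png

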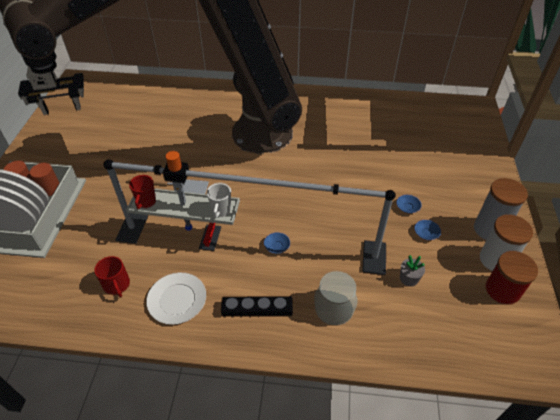

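View pics/top0.png

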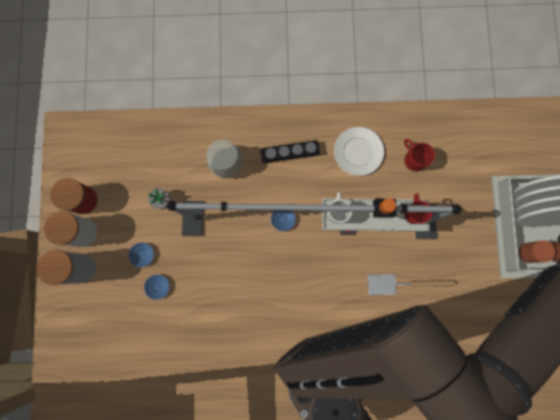

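View pics/wrist0.png

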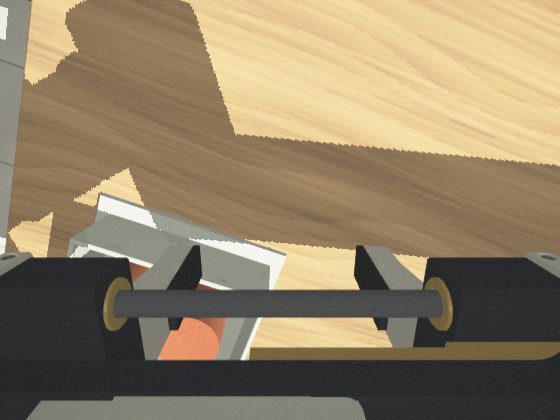

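The scene view shows three blue dishes, at (277,244), (407,205) and (427,231). The knob is at (174,160), the keeper at about (208,236), and the rail posts at (109,164) and (390,195). I'll enlarge these areas and measure.

```bash
python3 - <<'E'
from h import *
crop('top0',140,170,300,250,5,'t_a'); crop('top0',310,170,470,250,5,'t_b'); crop('scene0',95,140,295,265,4,'s_a')
c=ld('top0')
for uv in [(285,220),(142,255),(157,287)]: p=ray(c,uv,0.01); print(uv,p,np.hypot(*p[:2]))
s=ld('scene0')
for uv in [(277,244),(407,205),(427,231)]: p=ray(s,uv,0.01); print(uv,p,np.hypot(*p[:2]))
E
```

```text
(285, 220) [0.54154785 0.1127631  0.01      ] 0.5531632532746814
(142, 255) [0.43897847 0.59022804 0.01      ] 0.7355754413200847
(157, 287) [0.33274017 0.53949694 0.01      ] 0.6338556391744423
(277, 244) [0.54575222 0.12799748 0.01      ] 0.5605611806709245
(407, 205) [0.33312429 0.54312827 0.01      ] 0.6371499882576696
(427, 231) [0.43938394 0.6002746  0.01      ] 0.743900419685446
```

View pics/t_a.png

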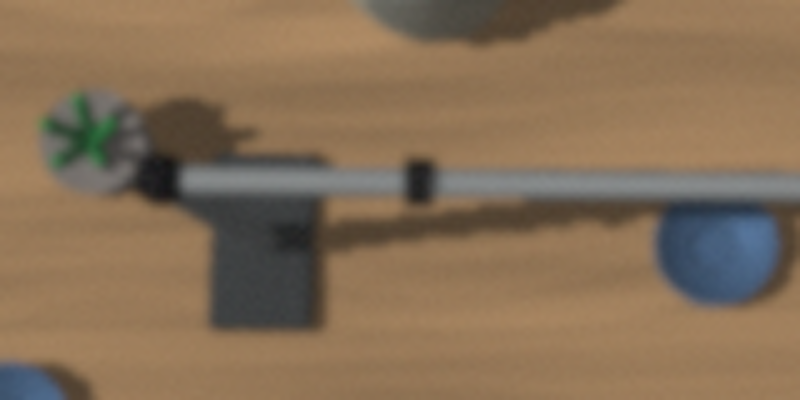

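View pics/t_b.png

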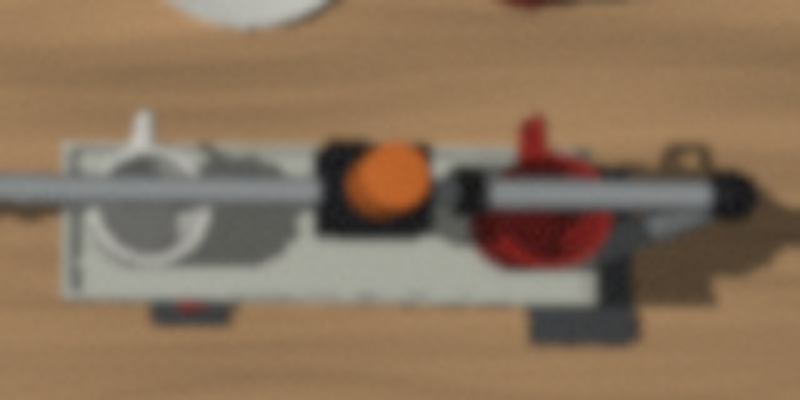

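View pics/s_a.png

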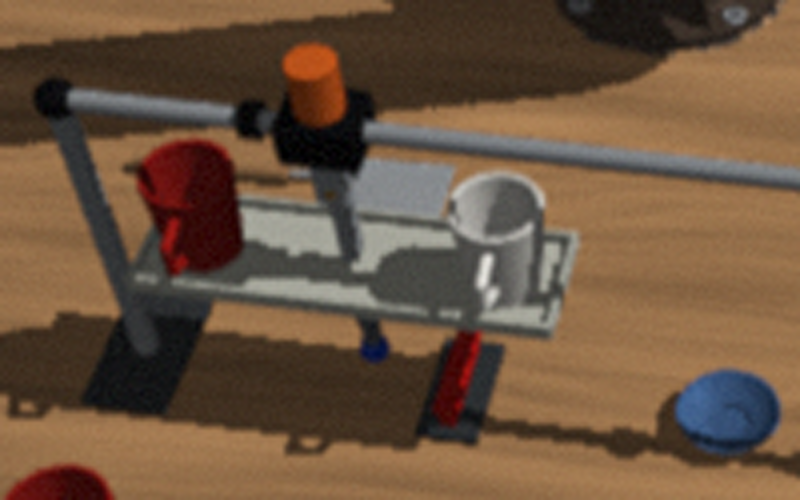

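```bash
python3 - <<'E'
from h import *
from scipy.optimize import least_squares
t=ld('top0'); s=ld('scene0')
obs=[(t,'c+',(172,205.6)),(t,'c-',(457,209.2)),(s,'c-',(108.2,164.5)),(s,'c+',(390,195)),(t,'k',(388.4,205.8)),(s,'k',(172.5,155.2)),(s,'sp',(188.5,227)),(t,'d',(283.6,220.4)),(s,'d',(277,242.5)),(s,'kp',(209.5,235))]
def W(p,n):
    x,y,th,tr,dx,dy=p; l={'c+':(0,.39,.287),'c-':(0,-.39,.287),'k':(0,tr,.349),'sp':(0,tr,.045),'d':(dx,dy,.018),'kp':(0,-.13,.037)}[n]
    return np.array([x-np.sin(th)*l[1]+np.cos(th)*l[0], y+np.cos(th)*l[1]+np.sin(th)*l[0], l[2]])
f=lambda p: np.concatenate([P(c,W(p,n))[0]-uv for c,n,uv in obs])
r=least_squares(f,[.56,0,0,-.185,0,.1]); p=r.x
print(p.round(4)); print(f(p).reshape(-1,2).round(1))
print('knob',W(p,'k'),'dish',W(p,'d'),'hang at dish s=',p[5])
o=manip.get_obs(); from scipy.spatial.transform import Rotation as R
q=o['eef_rot']; print(R.from_quat(q[[1,2,3,0]]).as_matrix().round(3))
E
```

```text
[ 0.5434  0.0382 -0.0419 -0.1927 -0.0049  0.0846]
[[-1.6 -0.7]
 [-2.6 -1.1]
 [-0.7 -1.1]
 [-1.3 -0.2]
 [-1.3 -2. ]
 [-0.9 -1. ]
 [-0.5 -0.5]
 [-1.7 -0.7]
 [-1.5 -1.1]
 [-1.7 -4.5]]
knob [ 0.53531637 -0.15436805  0.349     ] dish [0.5419987  0.12296721 0.018     ] hang at dish s= 0.08463477264579113
[[ 0.939 -0.001 -0.344]
 [ 0.344  0.001  0.939]
 [-0.    -1.     0.001]]
```

The intended dish is the one at (277,244) in the scene view and (284,220) in the top view. It lies 0.56 m from the base, against 0.64 m and 0.74 m for the other two, and it is the only one under the rail. The enlarged crop confirms it. Next I'll lift and move above the knob.

Request:
{"fn": "apply_moves", "kwargs": {
  "increments": [
    {"grip": 0, "offset": [0, -5, 0], "twist": [0, 0, 0]},
    {"grip": 0, "offset": [0, -10, 0], "twist": [0, 0, 0]},
    {"grip": 0, "offset": [0, -15, 0], "twist": [0, 0, 0]},
    {"grip": 0, "offset": [2, -20, 2], "twist": [0, 0, 0]},
    {"grip": 0, "offset": [6, -22, 5], "twist": [0, 0.1, 0]},
    {"grip": 0, "offset": [10, -22, 8], "twist": [0, 0.2, 0]},
    {"grip": 0, "offset": [14, -22, 11], "twist": [0, 0.3, 0]},
    {"grip": 0, "offset": [18, -22, 14], "twist": [0, 0.39, 0]},
    {"grip": 0, "offset": [22, -22, 17], "twist": [0, 0.39, 0]},
    {"grip": 0, "offset": [26, -22, 20], "twist": [0, 0.39, 0]},
    {"grip": 0, "offset": [30, -22, 23], "twist": [0, 0.39, 0]},
    {"grip": 0, "offset": [34, -22, 26], "twist": [0, 0.39, 0]},
    {"grip": 0, "offset": [38, -22, 29], "twist": [0, 0.39, 0]},
    {"grip": 0, "offset": [42, -22, 32], "twist": [0, 0.39, 0]},
    {"grip": 0, "offset": [44.8, -22, 34.6], "twist": [0, 0.39, 0]},
    {"grip": 0, "offset": [44.8, -22, 34.6], "twist": [0, 0.39, 0]},
    {"grip": 0, "offset": [44.8, -22, 34.6], "twist": [0, 0.39, 0]},
    {"grip": 0, "offset": [44.8, -22, 34.6], "twist": [0, 0.39, 0]}
  ]
}}

```text
clock: 1.95
ee_pos: [0.5336, -0.1549, 0.4079]
eef_rot: [-0.707, 0.707, -0.014, 0.013]
ft_force: [-0.2, -0.4, 0.7]
width: 0.0878
```

```bash
python3 - <<'E'
from h import *
c=cap('wrist','wrist1'); s=cap('scene','scene1'); o=manip.get_obs(); print(o['clock'],o['ee_pos'],o['eef_rot'],o['qpos'])
print(P(c,[[.5353,-.1544,.349],[.5353,-.1544,.303]]))
from scipy.spatial.transform import Rotation as R
q=o['eef_rot']; print(R.from_quat(q[[1,2,3,0]]).as_matrix().round(3))
E
```

```text
2.05 [ 0.53339826 -0.15548674  0.4081146 ] [-0.70693374  0.70700156 -0.01389781  0.01415406] [ 6.89255203e-02  9.73630702e-02  1.56241544e-01  1.27871394e-04
 -1.62932233e+00 -1.67938828e+00]
[[277.09063668 209.37017991]
 [277.18383163 194.91087892]]
[[ 0.999  0.     0.04 ]
 [-0.04  -0.     0.999]
 [ 0.    -1.    -0.   ]]
```

View pics/wrist1.png

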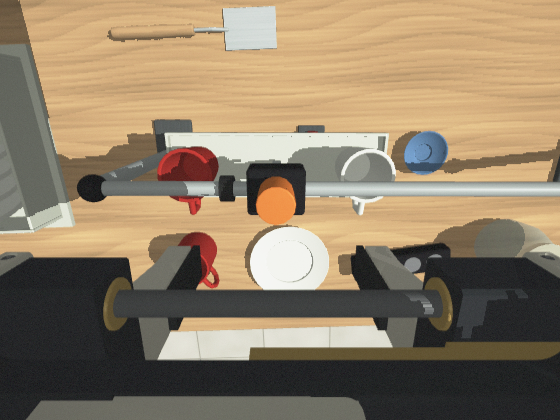

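View pics/scene1.png

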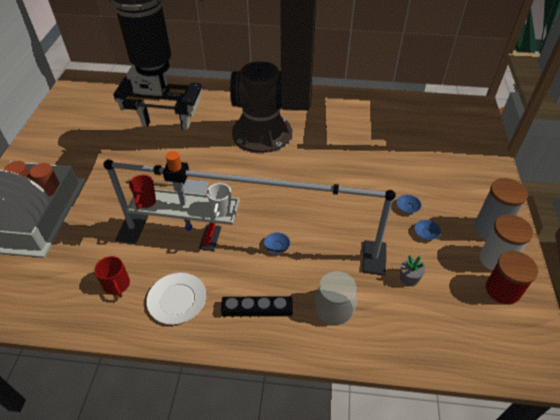

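```bash
python3 - <<'E'
from h import *
crop('wrist1',226,150,326,240,7,'w_a'); c=ld('wrist1')
for z in (.349,.303): print([ray(c,uv,z).round(4) for uv in [(276,200),(277,185)]])
E
```

```text
[array([ 0.5267, -0.155 ,  0.349 ]), array([ 0.5134, -0.1536,  0.349 ])]
[array([ 0.5407, -0.1558,  0.303 ]), array([ 0.5249, -0.1542,  0.303 ])]
```

View pics/w_a.png

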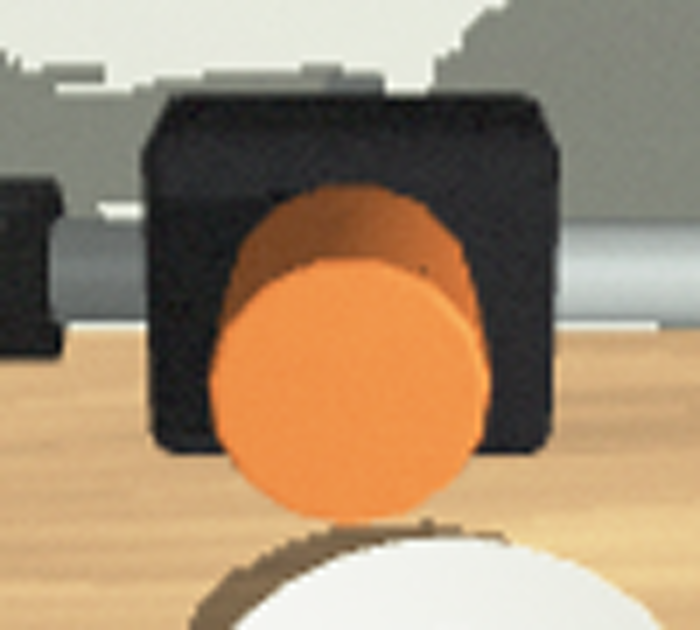

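The knob's top face is centred at about (276,205) in the wrist view, which puts it at (0.532,-0.156). The TCP is within 2 mm of that, so I'll descend and grip.

Request:
{"fn": "apply_moves", "kwargs": {
  "increments": [
    {"grip": 0, "offset": [0, 4, 0], "twist": [0, 0, 0]},
    {"grip": 0, "offset": [0, 7, 0], "twist": [0, 0, 0]},
    {"grip": 0, "offset": [-0.1, 9, 0], "twist": [0, 0, 0]},
    {"grip": 0, "offset": [-0.1, 9.6, 0], "twist": [0, 0, 0]},
    {"grip": 0, "offset": [-0.1, 9.6, 0], "twist": [0, 0, 0]},
    {"grip": 0.6, "offset": [-0.1, 9.6, 0], "twist": [0, 0, 0]},
    {"grip": 0.8, "offset": [-0.1, 9.6, 0], "twist": [0, 0, 0]},
    {"grip": 0.8, "offset": [-0.1, 9.6, 0], "twist": [0, 0, 0]},
    {"grip": 0.8, "offset": [-0.1, 9.6, 0], "twist": [0, 0, 0]},
    {"grip": 0.8, "offset": [-0.1, 9.6, 0], "twist": [0, 0, 0]}
  ],
  "squeeze": 30
}}

```text
clock: 3.05
ee_pos: [0.533, -0.1544, 0.3121]
eef_rot: [-0.707, 0.707, -0.013, 0.014]
ft_force: [0.1, 0.0, -0.1]
width: 0.0531
```

```bash
python3 - <<'E'
from h import *
c=cap('scene','scene2'); o=manip.get_obs(); print(o['clock'],o['ee_pos'],o['ft_force'],o['width'])
crop('scene2',95,120,295,265,4,'s_b')
E
```

```text
3.1 [ 0.5329514  -0.15435959  0.3120103 ] [0.48586481 0.16124387 0.19514139] 0.0494311106352584
```

View pics/s_b.png

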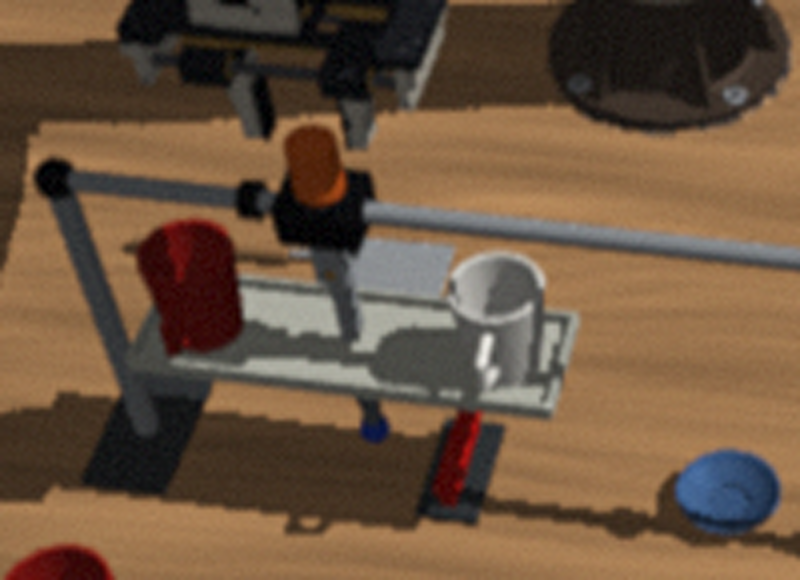

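```bash
python3 - <<'E'
from h import *
c=ld('scene2'); print(P(c,[[.533,-.1544,.312],[.533,-.1544,.349],[.533,-.11,.312],[.533,-.11,.408]])); c=ld('scene1')
print(P(c,[[.533,-.1544,.408]]))
c=cap('scene','scene3'); o=manip.get_obs(); print(o['clock'],o['ee_pos'],o['width'],o['qpos'])
w=cap('wrist','wrist3')
E
```

```text
[[174.13699712 163.77979854]
 [171.83914382 153.63535201]
 [190.09210151 165.05288351]
 [184.83186303 137.79235386]]
[[167.96164878 136.51718303]]
3.15 [ 0.5329459  -0.15436735  0.31194491] 0.045319369597456555 [ 7.10264719e-02  1.03391280e-01 -4.49112027e-02 -1.00000912e-06
 -1.42238203e+00 -1.67991324e+00]
```

View pics/wrist3.png

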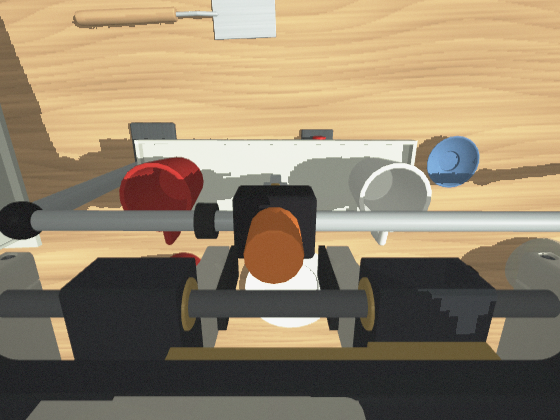

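View pics/scene3.png

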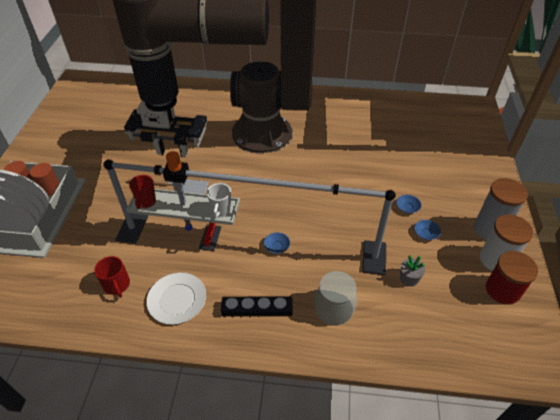

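```bash
python3 - <<'E'
from h import *
c=ld('wrist3'); s=ld('scene3')
k=[[.5332,-.1545,.349],[.5332,-.1545,.303]]
print('knob',P(c,k),P(s,k))
for y in (-.022,0,.022):
  for z in (.312,.331,.36): print(y,z,P(c,[[.533,-.1544+y,z]])[0].round(1),P(s,[[.533,-.1544+y,z]])[0].round(1))
R=cv2.Rodrigues(np.array(c['rvec'],float))[0]; print('cam',-R.T@np.array(c['tvec']).ravel(),R)
crop('scene3',110,90,220,190,7,'s_c'); crop('wrist3',180,160,380,360,4,'w_c')
E
```

```text
knob [[275.55379986 260.09399791]
 [275.97633796 229.65477437]] [[171.78299882 153.68272162]
 [174.62686778 166.22994577]]
-0.022 0.312 [244.3 235.5] [166.3 163.2]
-0.022 0.331 [241.2 247.5] [165. 158.]
-0.022 0.36 [235.2 270.7] [163.  149.9]
0 0.312 [276.  234.4] [174.1 163.8]
0 0.331 [275.9 246.3] [173.  158.6]
0 0.36 [275.6 269.4] [171.1 150.5]
0.022 0.312 [307.9 233.2] [182.  164.4]
0.022 0.331 [310.7 245.1] [181.  159.3]
0.022 0.36 [316.1 268. ] [179.3 151.2]
cam [ 0.44842899 -0.15004409  0.50896211] [[ 3.80843907e-02  9.99274390e-01 -5.22906874e-04]
 [ 9.50571760e-01 -3.60668507e-02  3.08403165e-01]
 [ 3.08160525e-01 -1.22424071e-02 -9.51255599e-01]]
```

View pics/s_c.png

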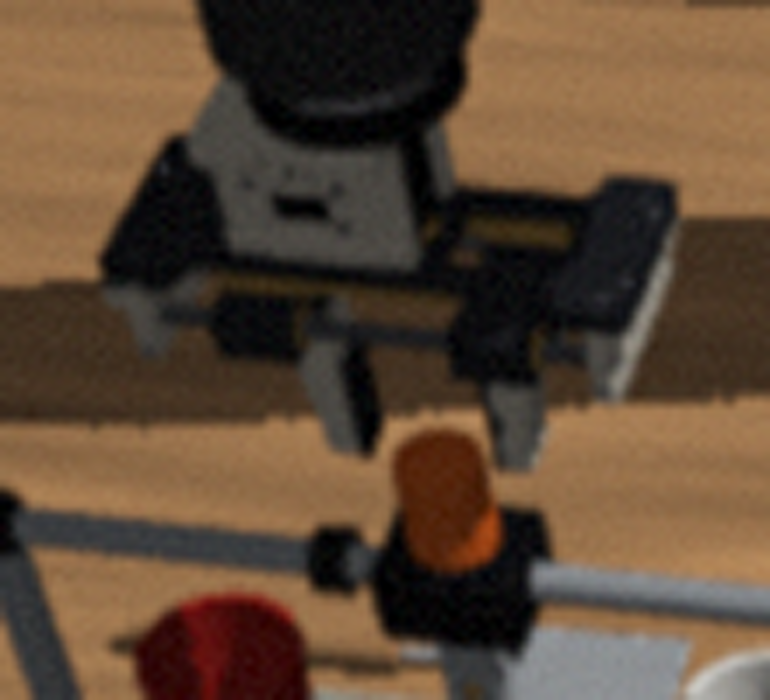

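View pics/w_c.png

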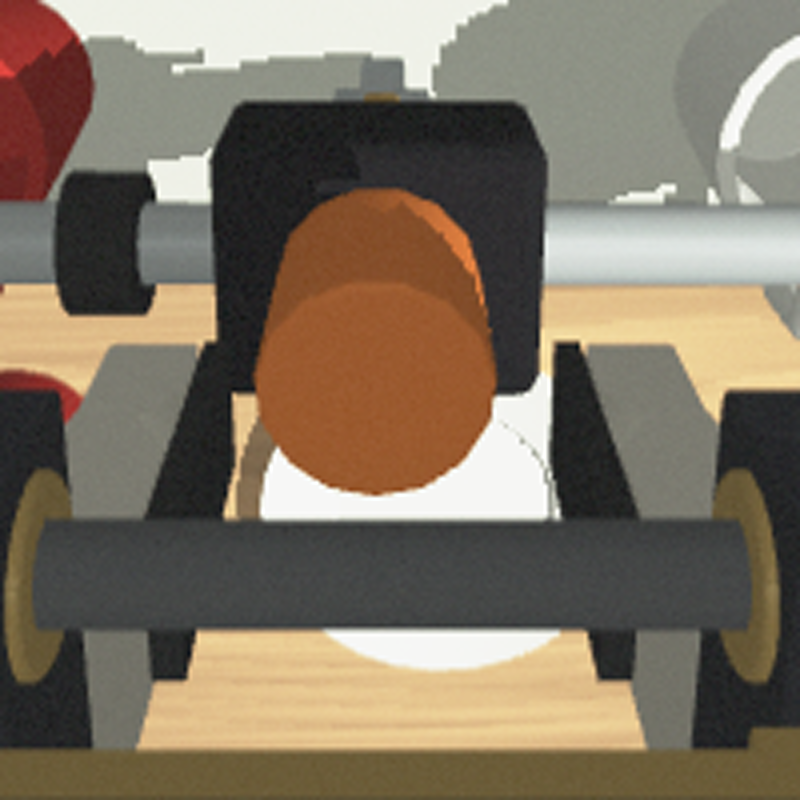

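In both views the fingertips look about 30 mm higher than the reported TCP: scene rows 154–157 against a predicted 164, and the wrist view agrees. I'll let the fingers finish closing and check the contact before trusting the grip.

Request:
{"fn": "apply_moves", "kwargs": {
  "increments": [
    {"grip": 0.8, "offset": [0, 0, 0], "twist": [0, 0, 0]},
    {"grip": 0.8, "offset": [0, 0, 0], "twist": [0, 0, 0]},
    {"grip": 0.8, "offset": [0, 0, 0], "twist": [0, 0, 0]}
  ]
}}

```text
clock: 3.5
ee_pos: [0.5329, -0.1544, 0.3118]
eef_rot: [0.707, -0.707, 0.014, -0.013]
ft_force: [-0.1, 0.8, -0.4]
width: 0.0197
```

```bash
python3 - <<'E'
from h import *
c=cap('scene','scene4'); w=cap('wrist','wrist4'); o=manip.get_obs(); print(o['clock'],o['ee_pos'],o['width'],o['ft_force'])
a=cv2.resize(c['image'][90:240,110:260],None,fx=2.6,fy=2.6,interpolation=2); b=cv2.resize(w['image'][160:310,200:350],None,fx=2.6,fy=2.6,interpolation=2)
cv2.imwrite('pics/sw4.png',np.hstack([a,b])[:,:,::-1])
E
```

```text
3.6 [ 0.53290892 -0.15444003  0.31183962] 0.01767429343948903 [-0.4583869  -0.05679133 -0.25977689]
```

View pics/sw4.png

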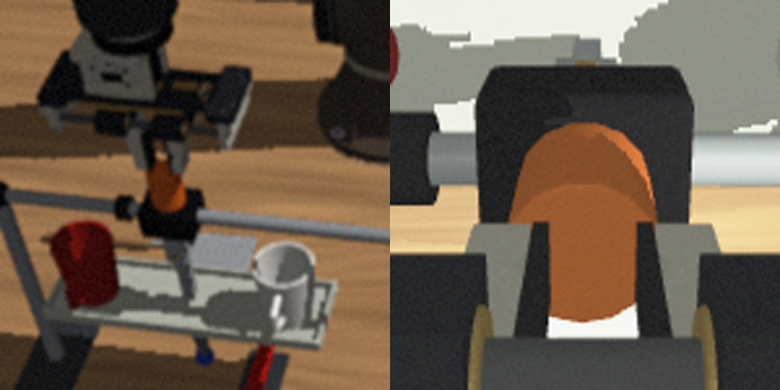

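The fingers shut to 18 mm above the 36 mm knob, so the real fingertips are about 35–40 mm above the reported TCP. The reported tool length disagrees with what I see. I'll open, lower by 3 cm and look again, with a force check.

Request:
{"fn": "apply_moves", "kwargs": {
  "increments": [
    {"grip": 0.2, "offset": [0, 0, 0], "twist": [0, 0, 0]},
    {"grip": 0.2, "offset": [0, 0, 0], "twist": [0, 0, 0]},
    {"grip": 0.2, "offset": [0, 0, 0], "twist": [0, 0, 0]},
    {"grip": 0.2, "offset": [0, 0, 0], "twist": [0, 0, 0]},
    {"grip": 0.2, "offset": [0, 0, 0], "twist": [0, 0, 0]},
    {"grip": 0.2, "offset": [0, 1, 0], "twist": [0, 0, 0]},
    {"grip": 0.2, "offset": [0, 2, 0], "twist": [0, 0, 0]},
    {"grip": 0.2, "offset": [0, 3, 0], "twist": [0, 0, 0]},
    {"grip": 0.2, "offset": [0, 3, 0], "twist": [0, 0, 0]}
  ]
}}

```text
clock: 4.5
ee_pos: [0.5318, -0.1542, 0.2796]
eef_rot: [0.707, -0.707, 0.015, -0.012]
ft_force: [-1.1, -0.2, -0.2]
width: 0.0701
```

```bash
python3 - <<'E'
from h import *
c=cap('scene','scene5'); w=cap('wrist','wrist5'); o=manip.get_obs(); print(o['clock'],o['ee_pos'],o['width'],o['ft_force'])
a=cv2.resize(c['image'][110:190,120:220],None,fx=4,fy=5,interpolation=2); b=cv2.resize(w['image'][180:340,200:350],None,fx=2.5,fy=2.5,interpolation=2)
cv2.imwrite('pics/sw5.png',np.hstack([a,b])[:,:,::-1])
print(P(w,[[.532,-.1556,.349]]))
E
```

```text
4.6 [ 0.53275192 -0.15450656  0.2814934 ] 0.0701491706173639 [0.26445587 0.39553182 0.11410277]
[[272.89541118 289.79259802]]
```

View pics/sw5.png

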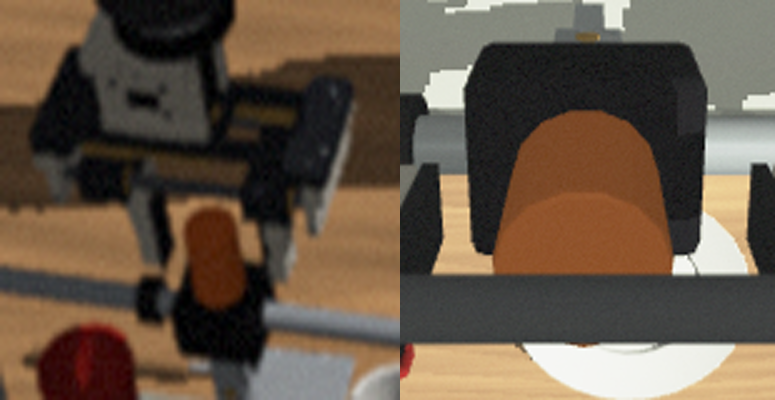

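The knob is now between the fingers, with the tips below its middle. I'll go 5 mm lower and close.

Request:
{"fn": "apply_moves", "kwargs": {
  "increments": [
    {"grip": 0.2, "offset": [0, 0.3, 0], "twist": [0, 0, 0]},
    {"grip": 0.5, "offset": [0, 0.5, 0], "twist": [0, 0, 0]},
    {"grip": 0.8, "offset": [0, 0.5, 0], "twist": [0, 0, 0]},
    {"grip": 0.8, "offset": [0, 0.5, 0], "twist": [0, 0, 0]},
    {"grip": 0.8, "offset": [0, 0.5, 0], "twist": [0, 0, 0]},
    {"grip": 0.8, "offset": [0, 0.5, 0], "twist": [0, 0, 0]},
    {"grip": 0.8, "offset": [0, 0.5, 0], "twist": [0, 0, 0]},
    {"grip": 0.8, "offset": [0, 0.5, 0], "twist": [0, 0, 0]}
  ],
  "squeeze": 40
}}

```text
clock: 5.4
ee_pos: [0.5329, -0.1547, 0.277]
eef_rot: [-0.707, 0.707, -0.013, 0.014]
ft_force: [0.7, -2.2, 0.3]
width: 0.0354
```

```bash
python3 - <<'E'
from h import *
c=cap('scene','scene6'); w=cap('wrist','wrist6'); o=manip.get_obs(); print(o['clock'],o['ee_pos'],o['width'],o['ft_force'])
a=cv2.resize(c['image'][110:250,120:260],None,fx=2.8,fy=2.8,interpolation=2); b=cv2.resize(w['image'][180:340,200:350],None,fx=2.45,fy=2.45,interpolation=2)
cv2.imwrite('pics/sw6.png',np.hstack([a,b])[:,:,::-1])
E
```

```text
5.5 [ 0.53298342 -0.15470105  0.27703698] 0.03556365162737666 [ 0.63091673 -1.84936433  0.18255205]
```

View pics/sw6.png

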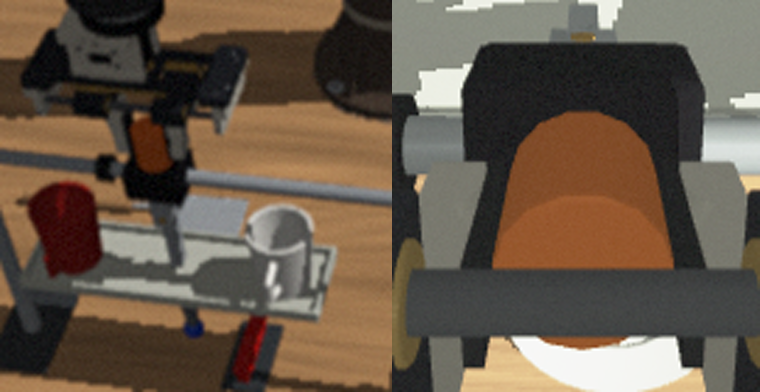

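The grip is confirmed: width 35.6 mm, with the knob between the pads. I'll draw it gently up to the keeper, short of the hop.

Request:
{"fn": "apply_moves", "kwargs": {
  "increments": [
    {"grip": 0.8, "offset": [0, 0, 0.2], "twist": [0, 0, 0]},
    {"grip": 0.8, "offset": [0, 0, 0.6], "twist": [0, 0, 0]},
    {"grip": 0.8, "offset": [0, 0, 1.1], "twist": [0, 0, 0]},
    {"grip": 0.8, "offset": [0, 0, 1.6], "twist": [0, 0, 0]},
    {"grip": 0.8, "offset": [0, 0, 2.2], "twist": [0, 0, 0]},
    {"grip": 0.8, "offset": [0, 0, 2.8], "twist": [0, 0, 0]},
    {"grip": 0.8, "offset": [0, 0, 3.4], "twist": [0, 0, 0]},
    {"grip": 0.8, "offset": [0, 0, 4.0], "twist": [0, 0, 0]},
    {"grip": 0.8, "offset": [0, 0, 4.6], "twist": [0, 0, 0]},
    {"grip": 0.8, "offset": [0, 0, 5.2], "twist": [0, 0, 0]},
    {"grip": 0.8, "offset": [0, 0, 5.8], "twist": [0, 0, 0]},
    {"grip": 0.8, "offset": [0, 0, 6.4], "twist": [0, 0, 0]},
    {"grip": 0.8, "offset": [0, 0, 7.0], "twist": [0, 0, 0]},
    {"grip": 0.8, "offset": [0, 0, 7.5], "twist": [0, 0, 0]},
    {"grip": 0.8, "offset": [0, 0, 8.0], "twist": [0, 0, 0]},
    {"grip": 0.8, "offset": [0, 0, 8.4], "twist": [0, 0, 0]},
    {"grip": 0.8, "offset": [0, 0, 8.8], "twist": [0, 0, 0]},
    {"grip": 0.8, "offset": [0, 0, 9.0], "twist": [0, 0, 0]},
    {"grip": 0.8, "offset": [0, 0, 9.0], "twist": [0, 0, 0]}
  ]
}}

```text
clock: 7.4
ee_pos: [0.5366, -0.064, 0.277]
eef_rot: [0.707, -0.707, 0.013, -0.014]
ft_force: [3.9, -0.6, 4.4]
width: 0.0351
```

```bash
cat >> h.py <<'E'
RX,RY,RT=0.5434,0.0382,-0.0419
def rail(s,z,x=0): return np.array([RX-np.sin(RT)*s+np.cos(RT)*x,RY+np.cos(RT)*s+np.sin(RT)*x,z])
E
python3 - <<'E'
from h import *
c=cap('scene','scene7'); o=manip.get_obs(); print(o['clock'],o['ee_pos'],o['width'],o['ft_force'])
a=c['image'][110:260,140:300]
cv2.imwrite('pics/s7.png',cv2.resize(a,None,fx=4.5,fy=4,interpolation=2)[:,:,::-1])
E
```

```text
7.45 [ 0.53659942 -0.06393514  0.27700001] 0.03552754691797538 [1.77777941 0.59311744 3.73151417]
```

View pics/s7.png

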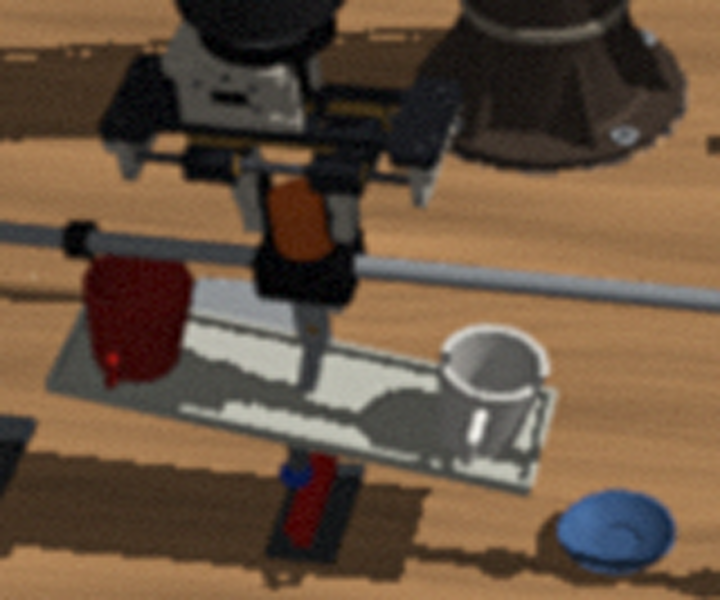

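```bash
cat > sim.py <<'E'
import numpy as np
from scipy.optimize import least_squares
g,w=9.81,2*np.pi/1.05; L=g/w**2; dt=.005
def sim(cmd,s0,tau=.05,rel=-.082,th0=None,om0=0.,full=False,yk=-.13):
    # cmd: row positions every .1s (rail s)
    free=th0 is not None
    n=len(cmd)*20; k=np.concatenate([[s0],cmd]); c=np.interp(np.arange(1,n+1)*dt,np.arange(len(k))*.1,k)
    s=s0;v=0;th=th0 or 0.;om=om0;out=[]
    # critically damped 2nd-order lag
    wn=2/tau if tau>0 else 0
    for i in range(n):
        a=wn*wn*(c[i]-s)-2*wn*v; v+=a*dt; s+=v*dt
        if not free:
            yb=yk-.002; th=-np.arcsin(np.clip((s-yb)/.19,-.9,.9)); om=-v/.184
            if s>rel: free=True
        else:
            om+=(-g*np.sin(th)-a*np.cos(th))/L*dt; th+=om*dt
        out.append((s,v,th,om,a,s+.19*np.sin(th),free))
    return np.array(out)
E
cat > p1.py <<'E'
from sim import *
s0=-.102;T=.0846
N=18
def path(d): return s0+np.concatenate([np.cumsum(np.abs(d))])
def res(x):
    c=np.concatenate([x,[T]*3]); r=[]
    for rel in (-.086,-.082,-.078):
        for tau in (.05,.1):
            o=sim(c,s0,tau,rel); e=o[-1]
            r+=[e[2]*10,e[3]/w*10]
            r+=list(np.maximum(np.abs(o[::4,2])-.27,0)*20)
    k=np.r_[s0,s0,c]; r+=list(np.diff(k,2)/.01*.25); r+=list(np.maximum(-np.diff(k),0)*200)
    return r
x0=np.linspace(s0,T,N+1)[1:]
f=least_squares(res,x0,diff_step=1e-4,max_nfev=60)
c=np.r_[f.x,[T]*3]; c=s0+np.round((c-s0)*1000)/1000
print(f.cost,((c-s0)*100).round(1))
for rel in (-.086,-.082,-.078):
    for tau in (.02,.05,.1):
        o=sim(c,s0,tau,rel); e=o[-1]; print(rel,tau,'resid amp',np.hypot(e[2],e[3]/w).round(3),'max',np.abs(o[:,2]).max().round(3),o[:,1].max().round(2))
o=sim(c,s0,.05,-.082)
print(o[9::20].round(3)[:,[0,1,2,5]])
E
python3 p1.py
```

```text
15.115012729429669 [ 1.5  2.1  2.   2.6  3.5  4.2  4.7  5.4  6.5  7.4  8.   8.8  9.8 10.4
 11.5 12.4 13.9 16.  18.7 18.7 18.7]
-0.086 0.02 resid amp 0.066 max 0.251 0.27
-0.086 0.05 resid amp 0.072 max 0.253 0.26
-0.086 0.1 resid amp 0.095 max 0.249 0.24
-0.082 0.02 resid amp 0.107 max 0.269 0.27
-0.082 0.05 resid amp 0.121 max 0.266 0.26
-0.082 0.1 resid amp 0.194 max 0.268 0.24
-0.078 0.02 resid amp 0.317 max 0.318 0.27
-0.078 0.05 resid amp 0.311 max 0.311 0.26
-0.078 0.1 resid amp 0.302 max 0.294 0.24
[[-0.099  0.095 -0.173 -0.132]
 [-0.088  0.089 -0.235 -0.132]
 [-0.082  0.017 -0.266 -0.132]
 [-0.081  0.036 -0.225 -0.123]
 [-0.075  0.078 -0.123 -0.098]
 [-0.067  0.076  0.014 -0.064]
 [-0.06   0.058  0.151 -0.032]
 [-0.054  0.063  0.239 -0.009]
 [-0.047  0.095  0.239 -0.002]
 [-0.037  0.096  0.148 -0.009]
 [-0.028  0.071  0.01  -0.026]
 [-0.021  0.073 -0.124 -0.045]
 [-0.013  0.092 -0.22  -0.055]
 [-0.004  0.074 -0.244 -0.05 ]
 [ 0.003  0.093 -0.177 -0.03 ]
 [ 0.013  0.096 -0.059  0.002]
 [ 0.023  0.129  0.079  0.038]
 [ 0.039  0.187  0.171  0.071]
 [ 0.06   0.247  0.184  0.095]
 [ 0.082  0.097  0.133  0.107]
 [ 0.085  0.006  0.1    0.104]]
```

```bash
cat > p2.py <<'E'
from sim import *
s0=-.102;T=.0846
import sys
best=None
for pre in ([.005,.017,.031],[.004,.013,.024]):
  for N in (10,12,14,16):
    pr=s0+np.array(pre)
    def res(x,full=False):
        c=np.concatenate([pr,x,[T]*3]); r=[]
        for rel in (-.086,-.082,-.078):
          for tau in (.05,.1):
            o=sim(c,s0,tau,rel); e=o[-1]
            r+=[e[2]*10,e[3]/w*10]
            r+=list(np.maximum(np.abs(o[::4,2])-.29,0)*5)
        k=np.r_[pr,c[3:]]; r+=list(np.diff(k,2)/.01*.1); r+=list(np.maximum(-np.diff(k),0)*50)
        return r
    x0=np.linspace(pr[-1],T,N+1)[1:]
    f=least_squares(res,x0,diff_step=1e-3,max_nfev=40)
    c=np.r_[pr,f.x,[T]*3]; c=s0+np.round((c-s0)*1000)/1000
    print(pre,N,round(f.cost,3),((c-s0)*100).round(1))
    for rel in (-.086,-.082,-.078):
      print(rel,[(np.hypot(e[2],e[3]/w).round(3),np.abs(o[:,2]).max().round(3),o[:,1].max().round(2),np.abs(o[:,4]).max().round(1)) for tau in (.03,.06,.1) for o in [sim(c,s0,tau,rel)] for e in [o[-1]]])
E
python3 p2.py
```

```text
[0.005, 0.017, 0.031] 10 0.564 [ 0.5  1.7  3.1  2.9  3.7  5.4  8.1 11.5 14.6 16.8 18.  18.4 18.5 18.7
 18.7 18.7]
-0.086 [(np.float64(0.047), np.float64(0.275), np.float64(0.34), np.float64(4.3)), (np.float64(0.051), np.float64(0.271), np.float64(0.33), np.float64(2.0)), (np.float64(0.052), np.float64(0.266), np.float64(0.31), np.float64(1.1))]
-0.082 [(np.float64(0.008), np.float64(0.294), np.float64(0.34), np.float64(4.3)), (np.float64(0.003), np.float64(0.288), np.float64(0.33), np.float64(2.0)), (np.float64(0.013), np.float64(0.284), np.float64(0.31), np.float64(1.1))]
-0.078 [(np.float64(0.046), np.float64(0.307), np.float64(0.34), np.float64(4.3)), (np.float64(0.046), np.float64(0.303), np.float64(0.33), np.float64(2.0)), (np.float64(0.05), np.float64(0.295), np.float64(0.31), np.float64(1.1))]
[0.005, 0.017, 0.031] 12 0.559 [ 0.5  1.7  3.1  3.   3.8  5.5  8.1 11.5 14.5 16.7 18.  18.5 18.5 18.5
 18.5 18.7 18.7 18.7]
-0.086 [(np.float64(0.046), np.float64(0.275), np.float64(0.34), np.float64(4.1)), (np.float64(0.05), np.float64(0.271), np.float64(0.33), np.float64(1.8)), (np.flo
[... 4811 characters left out ...]
.7]
-0.086 [(np.float64(0.048), np.float64(0.273), np.float64(0.48), np.float64(9.8)), (np.float64(0.046), np.float64(0.272), np.float64(0.44), np.float64(4.8)), (np.float64(0.054), np.float64(0.269), np.float64(0.37), np.float64(2.9))]
-0.082 [(np.float64(0.005), np.float64(0.28), np.float64(0.48), np.float64(9.8)), (np.float64(0.011), np.float64(0.278), np.float64(0.44), np.float64(4.8)), (np.float64(0.04), np.float64(0.276), np.float64(0.37), np.float64(2.9))]
-0.078 [(np.float64(0.063), np.float64(0.294), np.float64(0.48), np.float64(9.8)), (np.float64(0.074), np.float64(0.293), np.float64(0.44), np.float64(4.8)), (np.float64(0.101), np.float64(0.293), np.float64(0.37), np.float64(2.9))]
```

Request:
{"fn": "apply_moves", "kwargs": {
  "increments": [
    {"grip": 0.8, "offset": [0, 0, 0.5], "twist": [0, 0, 0]},
    {"grip": 0.8, "offset": [0, 0, 1.7], "twist": [0, 0, 0]},
    {"grip": 0.8, "offset": [0, 0, 3.0], "twist": [0, 0, 0]},
    {"grip": 0.8, "offset": [0, 0, 3.1], "twist": [0, 0, 0]},
    {"grip": 0.8, "offset": [0, 0, 3.7], "twist": [0, 0, 0]},
    {"grip": 0.8, "offset": [0, 0, 5.4], "twist": [0, 0, 0]},
    {"grip": 0.8, "offset": [0, 0, 8.1], "twist": [0, 0, 0]},
    {"grip": 0.8, "offset": [0, 0, 11.5], "twist": [0, 0, 0]},
    {"grip": 0.8, "offset": [0, 0, 14.6], "twist": [0, 0, 0]},
    {"grip": 0.8, "offset": [0, 0, 16.8], "twist": [0, 0, 0]},
    {"grip": 0.8, "offset": [0, 0, 18.0], "twist": [0, 0, 0]},
    {"grip": 0.8, "offset": [0, 0, 18.4], "twist": [0, 0, 0]},
    {"grip": 0.8, "offset": [0, 0, 18.6], "twist": [0, 0, 0]},
    {"grip": 0.8, "offset": [0, 0, 18.7], "twist": [0, 0, 0]}
  ]
}}

```text
clock: 8.85
ee_pos: [0.544, 0.1218, 0.277]
eef_rot: [-0.707, 0.707, -0.013, 0.014]
ft_force: [6.3, -3.4, 3.2]
width: 0.0359
```

```bash
python3 - <<'E'
from h import *
o=manip.get_obs(); print(o['clock'],o['ee_pos'],o['width'],o['ft_force'])
ims=[]
for i in range(10):
    t=manip.get_obs()['clock']; c=cap('scene',f'a{i}'); print(t); 
    if i in(0,3,6,9): ims.append(cv2.resize(c['image'][110:260,200:340],None,fx=2.8,fy=1.9,interpolation=2))
cv2.imwrite('pics/am.png',np.vstack([np.hstack(ims[:2]),np.hstack(ims[2:])])[:,:,::-1])
E
```

```text
8.85 [0.54399896 0.12181008 0.27698414] 0.03587769225385163 [ 6.27373928 -3.35874633  3.1754944 ]
8.85
8.9
8.95
9.0
9.05
9.1
9.15
9.2
9.25
9.3
```

View pics/am.png

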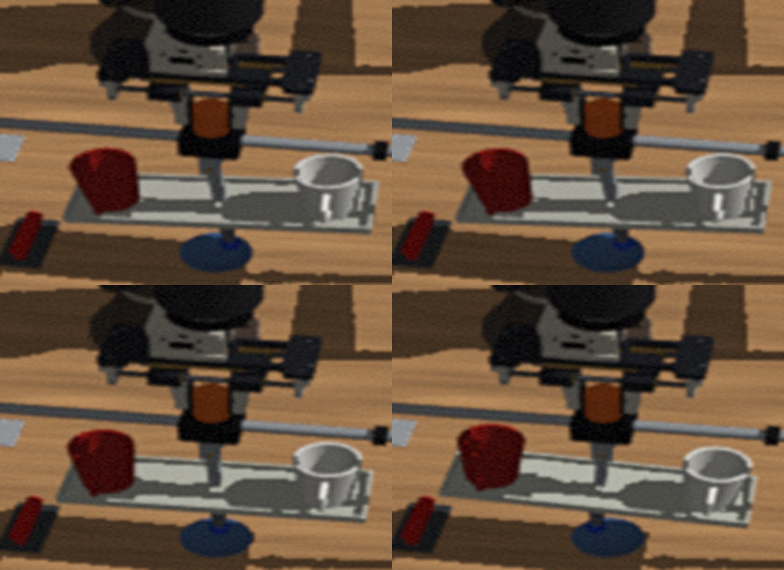

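The hop worked and the spout is near the dish with a small residual swing. I'll quantify that swing from the picture series.

```bash
cat >> h.py <<'E'
def redv(c):
    im=c['image'][110:260,215:262].astype(int); m=(im[:,:,0]>60)&(im[:,:,0]>2.2*im[:,:,1]+5)&(im[:,:,2]<im[:,:,0]*.6)
    m=m.astype(np.uint8); n,l,st,ce=cv2.connectedComponentsWithStats(m); i=1+np.argmax(st[1:,4])
    wt=(im[:,:,0]-2*im[:,:,1]).clip(0)*(cv2.dilate((l==i).astype(np.uint8),np.ones((3,3)))); ys,xs=np.mgrid[:wt.shape[0],:wt.shape[1]]
    return 215+ce[i][0],110+ce[i][1],st[i,4]
def ballcol(c): pass
E
python3 - <<'E'
from h import *
for i in range(10): print(i,8.85+.05*i,np.round(redv(ld(f'a{i}')),2))
c=ld('a0'); s=.0846
def cad(th,yy,zz): return rail(s+np.cos(th)*yy-np.sin(th)*zz*1.0, .235+np.sin(th)*yy+np.cos(th)*zz)
# spout yy=0,zz=-.19 -> y=+.19 sin th
for yy,zz in [(-.1,-.05),(-.12,-.05),(0,-.19)]: print(yy,zz,P(c,[cad(t,yy,zz) for t in (-.1,0,.1)]).round(2).tolist())
print('dish',P(c,[rail(.0846,.018,-.0049)]),'spout rest',P(c,[rail(.0846,.045)]))
ims=[cv2.resize(ld(f'a{i}')['image'][225:260,262:296],None,fx=11,fy=8,interpolation=2) for i in (0,9)]
cv2.imwrite('pics/b.png',np.clip(np.hstack(ims).astype(float)*1.8,0,255)[:,:,::-1])
E
```

```text
0 8.85 [235.44 192.43 101.  ]
1 8.9 [235.52 192.43  94.  ]
2 8.95 [235.74 192.77  90.  ]
3 9.0 [235.53 192.94 105.  ]
4 9.049999999999999 [235.21 192.39 104.  ]
5 9.1 [234.66 191.19  91.  ]
6 9.15 [234.06 190.82 109.  ]
7 9.2 [233.39 189.8  123.  ]
8 9.25 [232.72 188.92 119.  ]
9 9.299999999999999 [232.99 188.43 126.  ]
-0.1 -0.05 [[238.85, 200.53], [240.61, 203.1], [242.67, 205.57]]
-0.12 -0.05 [[232.02, 199.27], [233.82, 202.3], [236.0, 205.23]]
0 -0.19 [[269.13, 236.33], [275.2, 237.27], [281.28, 237.83]]
dish [[275.519321   241.36636695]] spout rest [[275.19936649 237.26724216]][ WARN:0@0.594] global loadsave.cpp:1063 imwrite_ Unsupported depth image for selected encoder is fallbacked to CV_8U.
```

View pics/b.png

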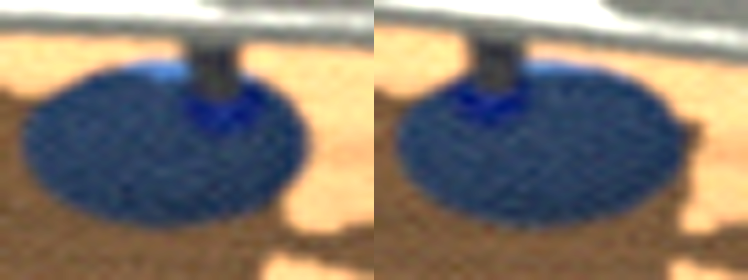

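```bash
cat >> h.py <<'E'
def ball(c,x0=262,x1=296,y0=226,y1=252):
    im=c['image'][y0:y1,x0:x1].astype(float); wt=(im[:,:,2]-2.2*im[:,:,1]-8).clip(0); 
    ys,xs=np.mgrid[y0:y1,x0:x1]; b=wt.sum(); return (wt*xs).sum()/b,(wt*ys).sum()/b,b
def fit(t,u,w=2*np.pi/1.05):
    A=np.c_[np.ones_like(t),np.cos(w*t),np.sin(w*t)]; k,r,_,_=np.linalg.lstsq(A,u,rcond=None); return k,np.sqrt(np.mean((A@k-u)**2))
E
python3 - <<'E'
from h import *
for i in range(10,24):
    t=manip.get_obs()['clock']; cap('scene',f'a{i}')
t=8.85+.05*np.arange(24); B=np.array([ball(ld(f'a{i}')) for i in range(24)]); print(B.round(1).tolist())
u=B[:,0]; k,r=fit(t[2:]-10,u[2:]); print(manip.get_obs()['clock'],k,r,'amp rad',np.hypot(*k[1:])/60.8)
im=ld('a0')['image']
import sys
o=manip.get_obs(); print(o['ee_pos'])
E
```

```text
[[282.2, 238.4, 148.8], [282.9, 238.9, 113.6], [283.3, 238.8, 121.8], [282.6, 238.6, 128.8], [281.3, 238.8, 85.0], [279.8, 238.9, 125.4], [277.9, 238.7, 106.4], [276.1, 238.2, 104.6], [273.7, 238.1, 98.4], [272.0, 237.7, 156.4], [270.4, 237.5, 115.8], [269.8, 237.5, 107.2], [269.0, 237.4, 95.4], [269.2, 237.5, 76.2], [269.6, 237.3, 107.8], [271.0, 237.8, 120.8], [272.7, 237.8, 94.0], [274.6, 238.0, 118.4], [277.3, 238.8, 74.4], [278.5, 238.7, 130.4], [280.6, 238.5, 119.4], [281.8, 238.8, 132.2], [282.7, 238.6, 107.0], [282.7, 238.9, 131.4]]
10.05 [275.8949732    6.97566149  -0.41061825] 0.19748799735219288 amp rad 0.11492987566655921
[0.54402941 0.12188747 0.27700627]
```

```bash
cat > plan.py <<'E'
from sim import *
def plan(th,om,d,N=10,reg=.15,taus=(.03,.06)):
    def res(x):
        c=np.r_[x,[d]*2]; r=[]
        for tau in taus:
            e=sim(c,0,tau,th0=th,om0=om)[-1]; r+=[e[2]*20,e[3]/w*20]
        k=np.r_[0,0,c]; r+=list(np.diff(k,2)/.01*reg); return r
    f=least_squares(res,np.full(N,d)); c=np.r_[f.x,[d]*2].round(3)
    print('cm',(c*100).round(2))
    for tau in (.0001+.02,.04,.06,.1):
        o=sim(c,0,tau,th0=th,om0=om); e=o[-1]; print(tau,'resid',np.hypot(e[2],e[3]/w).round(4),'max',np.abs(o[:,2]).max().round(3),'s range',o[:,0].min().round(3),o[:,0].max().round(3))
E
python3 -c "
from plan import *
plan(.1077,-.241,.001,10); plan(.1077,-.241,.001,13)"
```

```text
cm [ 0.2  0.4  0.2 -0.4 -1.1 -1.6 -1.7 -1.4 -0.8 -0.1  0.1  0.1]
0.0201 resid 0.0182 max 0.106 s range -0.017 0.004
0.04 resid 0.0042 max 0.106 s range -0.017 0.004
0.06 resid 0.0099 max 0.106 s range -0.016 0.003
0.1 resid 0.0372 max 0.106 s range -0.016 0.003
cm [-0.3 -0.9 -1.7 -2.6 -3.4 -3.8 -3.9 -3.6 -3.1 -2.5 -1.9 -1.2 -0.6  0.1
  0.1]
0.0201 resid 0.0142 max 0.107 s range -0.039 0.001
0.04 resid 0.0027 max 0.106 s range -0.039 0.001
0.06 resid 0.0071 max 0.106 s range -0.038 0.001
0.1 resid 0.0234 max 0.106 s range -0.038 -0.0
```

Request:
{"fn": "apply_moves", "kwargs": {
  "increments": [
    {"grip": 0.8, "offset": [0, 0, 0.2], "twist": [0, 0, 0]},
    {"grip": 0.8, "offset": [0, 0, 0.4], "twist": [0, 0, 0]},
    {"grip": 0.8, "offset": [0, 0, 0.2], "twist": [0, 0, 0]},
    {"grip": 0.8, "offset": [0, 0, -0.4], "twist": [0, 0, 0]},
    {"grip": 0.8, "offset": [0, 0, -1.1], "twist": [0, 0, 0]},
    {"grip": 0.8, "offset": [0, 0, -1.6], "twist": [0, 0, 0]},
    {"grip": 0.8, "offset": [0, 0, -1.7], "twist": [0, 0, 0]},
    {"grip": 0.8, "offset": [0, 0, -1.4], "twist": [0, 0, 0]},
    {"grip": 0.8, "offset": [0, 0, -0.8], "twist": [0, 0, 0]},
    {"grip": 0.8, "offset": [0, 0, -0.1], "twist": [0, 0, 0]},
    {"grip": 0.8, "offset": [0, 0, 0.1], "twist": [0, 0, 0]},
    {"grip": 0.8, "offset": [0, 0, 0.1], "twist": [0, 0, 0]}
  ]
}}

```text
clock: 11.25
ee_pos: [0.5441, 0.123, 0.277]
eef_rot: [0.707, -0.707, 0.013, -0.014]
ft_force: [5.6, -1.0, 3.3]
width: 0.0352
```

```bash
cat > meas.py <<'E'
from h import *
import sys
def meas(tag,n=22):
    ts=[];B=[]
    for i in range(n):
        ts.append(manip.get_obs()['clock']); B.append(ball(cap('scene',f'{tag}{i}')))
    ts=np.array(ts);B=np.array(B); t=manip.get_obs()['clock']
    k,r=fit(ts[1:]-t,B[1:,0]); print('clock',t,'centre',k[0].round(2),'rms',r.round(2),'amp rad',(np.hypot(*k[1:])/60.8).round(4),'th',(k[1]/60.8).round(4),'om',(k[2]*2*np.pi/1.05/60.8).round(4))
    print(B[:,0].round(1)); return k[1]/60.8,k[2]*2*np.pi/1.05/60.8
E
python3 - <<'E'
from meas import *
from plan import plan
th,om=meas('b'); plan(th,om,0.,8); plan(th,om,0.,11); print(manip.get_obs()['ee_pos'])
im=ld('b0')['image'][222:258,255:300]; cv2.imwrite('pics/d.png',np.clip(cv2.resize(im,None,fx=16,fy=16,interpolation=2).astype(float)*1.8,0,255).astype(np.uint8)[:,:,::-1])
E
```

```text
clock 12.35 centre 276.35 rms 0.31 amp rad 0.0257 th 0.0232 om 0.0666
[277.8 278.  277.9 278.4 277.5 277.1 276.9 277.1 276.3 275.7 274.7 275.3
 275.4 274.9 275.1 274.8 275.4 275.5 275.9 276.7 277.3 277.5]
cm [ 0.2  0.4  0.4  0.4  0.2  0.  -0.  -0.   0.   0. ]
0.0201 resid 0.0031 max 0.024 s range 0.0 0.004
0.04 resid 0.0004 max 0.024 s range 0.0 0.004
0.06 resid 0.0029 max 0.024 s range 0.0 0.004
0.1 resid 0.0084 max 0.025 s range 0.0 0.004
cm [ 0.1  0.2  0.3  0.2  0.1 -0.  -0.2 -0.2 -0.2 -0.1 -0.   0.   0. ]
0.0201 resid 0.0033 max 0.024 s range -0.002 0.003
0.04 resid 0.001 max 0.025 s range -0.002 0.003
0.06 resid 0.0031 max 0.025 s range -0.002 0.003
0.1 resid 0.0089 max 0.025 s range -0.002 0.002
[0.54407354 0.12305449 0.27700843]
```

View pics/d.png

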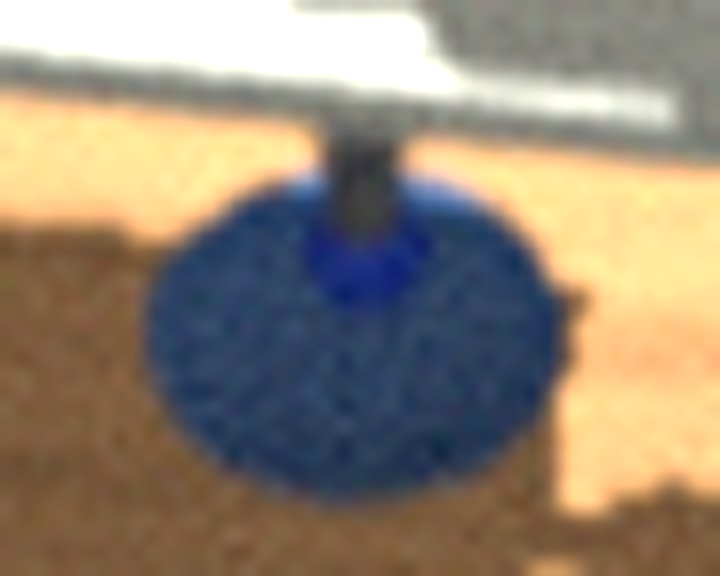

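Request:
{"fn": "apply_moves", "kwargs": {
  "increments": [
    {"grip": 0.8, "offset": [0, 0, 0.2], "twist": [0, 0, 0]},
    {"grip": 0.8, "offset": [0, 0, 0.4], "twist": [0, 0, 0]},
    {"grip": 0.8, "offset": [0, 0, 0.4], "twist": [0, 0, 0]},
    {"grip": 0.8, "offset": [0, 0, 0.4], "twist": [0, 0, 0]},
    {"grip": 0.8, "offset": [0, 0, 0.2], "twist": [0, 0, 0]},
    {"grip": 0.8, "offset": [0, 0, 0], "twist": [0, 0, 0]},
    {"grip": 0.8, "offset": [0, 0, 0], "twist": [0, 0, 0]}
  ]
}}

```text
clock: 13.05
ee_pos: [0.5441, 0.1235, 0.277]
eef_rot: [0.707, -0.706, 0.013, -0.014]
ft_force: [5.5, 0.4, 2.6]
width: 0.0355
```

```bash
sed -i 's/\.round(3)$/.round(4)/; s/\[d\]\*2\].round(3)/[d]*2].round(4)/' plan.py; python3 - <<'E'
from meas import *
from plan import plan
th,om=meas('c',32); plan(th,om,0.,8); print(manip.get_obs()['ee_pos'])
E
```

```text
clock 14.65 centre 276.48 rms 0.22 amp rad 0.0044 th 0.0043 om -0.0056
[276.1 276.4 275.9 276.5 276.6 276.8 276.1 276.7 277.  276.7 276.6 276.6
 276.9 276.5 276.6 276.7 276.8 276.2 276.2 276.2 276.3 276.1 276.3 276.
 276.1 276.6 276.5 276.8 276.7 276.8 276.2 276.9]
cm [ 0.03  0.06  0.05  0.02 -0.02 -0.04 -0.03 -0.01  0.    0.  ]
0.0201 resid 0.0006 max 0.004 s range -0.0 0.001
0.04 resid 0.0001 max 0.004 s range -0.0 0.001
0.06 resid 0.0005 max 0.004 s range -0.0 0.001
0.1 resid 0.0016 max 0.004 s range -0.0 0.0
[0.54411674 0.12350373 0.27700709]
```

Residual swing is 0.004 rad (0.8 mm) and the centre is within 0.1 px of the dish middle. I'll make one small correction, then hold for several seconds.

Request:
{"fn": "apply_moves", "kwargs": {
  "increments": [
    {"grip": 0.8, "offset": [0, 0, 0.03], "twist": [0, 0, 0]},
    {"grip": 0.8, "offset": [0, 0, 0.06], "twist": [0, 0, 0]},
    {"grip": 0.8, "offset": [0, 0, 0.05], "twist": [0, 0, 0]},
    {"grip": 0.8, "offset": [0, 0, 0.02], "twist": [0, 0, 0]},
    {"grip": 0.8, "offset": [0, 0, -0.02], "twist": [0, 0, 0]},
    {"grip": 0.8, "offset": [0, 0, -0.04], "twist": [0, 0, 0]},
    {"grip": 0.8, "offset": [0, 0, -0.03], "twist": [0, 0, 0]},
    {"grip": 0.8, "offset": [0, 0, 0], "twist": [0, 0, 0]}
  ]
}}

```text
clock: 15.45
ee_pos: [0.5441, 0.1235, 0.277]
eef_rot: [0.707, -0.707, 0.013, -0.014]
ft_force: [6.9, -0.2, 3.1]
width: 0.0353
```

```bash
python3 - <<'E'
from meas import *
th,om=meas('e',80); o=manip.get_obs(); print(o['ee_pos'],o['ft_force'],o['width'])
E
```

```text
clock 19.45 centre 276.41 rms 0.29 amp rad 0.0036 th -0.0035 om 0.0063
[276.6 276.2 276.3 276.6 276.5 276.4 276.8 276.6 276.3 276.7 275.9 276.5
 276.5 276.  275.8 276.7 275.8 276.2 276.  276.3 275.8 277.  276.2 276.9
 276.5 276.3 276.3 276.3 276.1 276.7 275.9 276.  277.  276.3 276.6 276.6
 276.1 276.1 276.4 276.1 276.7 276.5 276.5 276.8 276.5 276.5 276.8 276.9
 276.7 276.4 276.6 276.7 276.4 276.6 276.4 276.4 275.9 276.1 275.8 275.8
 276.  276.7 276.2 276.8 276.3 276.4 276.8 276.6 277.1 276.6 277.1 276.8
 276.6 276.4 276.8 276.  276.7 276.6 276.2 276. ]
[0.54410996 0.12341485 0.27700157] [5.77597599 0.77817875 2.52274809] 0.03557938525626034
```

The spout has held within about 1 mm for 4 s. Releasing and rising.

Request:
{"fn": "apply_moves", "kwargs": {
  "increments": [
    {"grip": 0.55, "offset": [0, 0, 0], "twist": [0, 0, 0]},
    {"grip": 0.4, "offset": [0, 0, 0], "twist": [0, 0, 0]},
    {"grip": 0.25, "offset": [0, 0, 0], "twist": [0, 0, 0]},
    {"grip": 0.15, "offset": [0, 0, 0], "twist": [0, 0, 0]},
    {"grip": 0.15, "offset": [0, 0, 0], "twist": [0, 0, 0]},
    {"grip": 0.15, "offset": [0, 0, 0], "twist": [0, 0, 0]},
    {"grip": 0.15, "offset": [0, -1, 0], "twist": [0, 0, 0]},
    {"grip": 0.15, "offset": [0, -3, 0], "twist": [0, 0, 0]},
    {"grip": 0.15, "offset": [0, -6, 0], "twist": [0, 0, 0]},
    {"grip": 0.15, "offset": [0, -9, 0], "twist": [0, 0, 0]},
    {"grip": 0.15, "offset": [0, -12, 0], "twist": [0, 0, 0]},
    {"grip": 0.15, "offset": [0, -14, 0], "twist": [0, 0, 0]},
    {"grip": 0.15, "offset": [0, -14, 0], "twist": [0, 0, 0]}
  ]
}}

```text
clock: 20.75
ee_pos: [0.5445, 0.1234, 0.421]
eef_rot: [0.708, -0.706, 0.012, -0.015]
ft_force: [-0.5, -0.6, -0.4]
width: 0.0746
```

```bash
python3 - <<'E'
from meas import *
th,om=meas('f',30); o=manip.get_obs(); print(o['ee_pos'],o['ft_force'],o['width'])
E
```

```text
clock 22.25 centre 276.54 rms 0.23 amp rad 0.0035 th -0.0003 om -0.021
[276.3 276.5 276.8 276.7 276.7 276.9 276.6 276.3 276.2 276.5 276.6 276.8
 276.3 276.3 276.4 276.5 275.9 276.5 276.4 276.3 277.  276.6 277.  276.6
 276.7 276.6 276.9 277.2 276.6 276.4]
[0.54352785 0.12335982 0.41686802] [-0.4195077   0.34349544  0.05797198] 0.07414643127181514
```

View pics/f29.png

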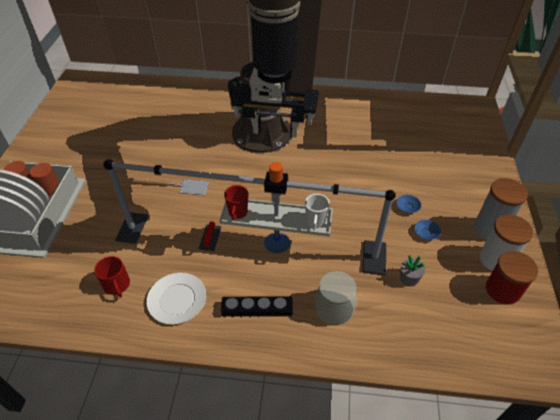

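The caddy hangs still with the spout at (276.5,239), over the dish centred at (276.7,243). The gripper is clear of the knob, and everything else is where it was in the first picture. Handing in.

```bash
python3 -c "
from workcell import manip
print(manip.sign_off())"
```

```text
the job is handed in; nothing more can be done
None
```

The mug caddy now hangs still over the middle of the blue drip dish, with the knob released and the gripper clear. I handed the job in at about 22 s on the robot's clock, under the 45 s limit.

- **The move:** I gripped the orange knob, pulled the caddy gently up to the keeper, and took it over the hop with a planned motion to the dish. In the pictures after the hop, the spout stayed well clear of the keeper.
- **Calming the swing:** Three small trolley corrections brought the swing from 0.115 to 0.026 and then about 0.004 rad. The spout held within roughly 1 mm for 4 s before I let go.
- **Last checks after release:** The swing was about 0.0035 rad, close to the measurement noise. Along the rail, the spout sits within about 1 mm of the dish's middle. The other objects look undisturbed.

**What disagreed:**
- **Tool length:** The reported tool position is about 35–40 mm lower than the real fingertips. My first grip closed on air above the knob, and I lowered the gripper using the camera.
- **Dish off the rail's line:** The dish appears to sit about 5 mm off to one side of the rail. The trolley cannot correct for that.

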